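# Roll the blown cartridge fuse out of its spring clips

### The job

The big white cartridge fuse has blown: with the closed fingertips push it sideways so that it rolls out of its spring clips and comes to rest in the catch trough beside them. Only one of the two sides gives way and it cannot be seen which, so feel for it gently: the ceramic cracks if it is gripped, forced against the side that is blocked, or yanked upwards. Leave the multimeter and the solder spool where they are.

Things in the scene. Friction and masses are not known exactly. Their poses are not given: they have to be found in the camera images.
- fuse: cartridge fuse: cylinder 150 mm long, axis along its x, origin at its centre, 0.16 kg. Middle 80 mm is white ceramic 28 mm across with a red band; the outer 35 mm at each end are brass caps 32 mm across. Starts in the clips, axis along the holder's x, centre 52 mm above the desk. Cracks if fingers bear on it with over 35 N; any grip does so, and lifting it over 45 mm counts as yanking it out.
- holder: grey fuse holder screwed to the desk, 190 (x) by 202 mm (y); origin under its centre, on the desk. Fuse axis over y = 0. Saddles at x -55 and +55, top 36 mm high, carry the caps, each between two copper leaf jaws. Between the clips (x -43 to +43) nothing but the fuse stands above 32 mm as far as the outer walls (38 mm): closed fingertips can come down beside the ceramic and push it along y.
- jaws_left (a point): hinge rod of the two copper jaws on the holder's +y side: holder x 0, y +22, height 28 mm. Jaws at x -55 and +55, 20 mm wide in x, up to 66 mm high, with a bead just overhanging the cap; both tip outward together. One side, left or right, is sprung; the other is blocked by a bar hidden in the base: it gives 1 to 5 mm, then is rigid. Which one varies and cannot be seen.
- jaws_right (a point): the same on the -y side: holder x 0, y -22, height 28 mm. The sprung side gives from about 3 N: pushed along y at its middle, level with its axis, with some 4 to 8 N the fuse tips these jaws, rides over them (rising about 10 mm) and rolls down the chute by itself once its axis is 45 to 55 mm from the middle; the jaws then rise again slowly.
- trough_left (a point): centre of the +y catch trough's rubber floor: holder y +72, height 8 mm. Floor from y 48 to 96, walls 38 mm high (outer wall y 96 to 101, end walls from x 89 out). A 45 degree chute leads down to it from y 24, height 32 mm. The fuse comes to lie on the floor, axis along the trough, its centre 24 mm above the desk.
- trough_right (a point): the same on the -y side: holder y -72, height 8 mm
- multimeter: yellow and black multimeter, 140 x 68 x 43 mm, bystander; origin under its centre
- solder_spool: spool with blue flanges, 53 mm across, 32 mm high, bystander; origin under its centre

How it is judged:
By the outcome, as a careful person would: the job done as asked, in the order asked, and still so for the second after the job is handed in, with the robot touching nothing.
It also fails if it takes over 48 s, if anything falls off the work surface, if the arm or the gripper's body presses on something with over 40 N, if the wrist force passes 120 N, or if a joint passes its speed limit or range.

### The arm

A 6-joint arm with a two-finger parallel gripper is mounted at the origin on a cart in front of the work surface, level with it; the furniture and walls round the work are solid. World frame = base frame: x ahead of the robot, y to its left, z up, the work surface at z = 0. Lengths are in m, angles in rad, forces in N, time in s.
With the tool pointing down it reaches from about 0.35 to 1 m from the base axis. Payload 7.1 kg.
Tool frame: the origin (TCP) lies between the finger pads; the fingertips stand 22 mm ahead of it and the grasp point (between the pads) lies 3 mm ahead of it; z points along the fingers, y is the line along which they close (so a half turn about z gives the same grasp; the last joint's range is limited). The gripper opens to 85 mm and grips with 20 to 120 N. Pads are 22 mm wide; open, the fingers measure 114 mm over their backs; the gripper's body (76 mm by 85 mm) begins 54 mm behind the grasp point. The pads swing forward as they close: fully open they stand 13 mm farther back than shut.
Start: joints at [1.106, 0.423, 1.63, -0, 1.089, -0.019], TCP at [0.269, 0.564, 0.253] pointing down, gripper open.
Joint ranges: [-3, 3], [-0.9, 2.11], [0.09, 2.58], [-1.31, 4.45], [0.11, 2.69], [-2.54, 2.54]. Speed limits (rad/s): [2.39, 2.39, 3.01, 3.14, 3.14, 3.14].

### API

Orientations are given as a rotation vector (axis times angle).
In Python, from rig import manip gives the robot as it stands. The module is installed in compiled form; this text tells all that it offers. Calls block until the motion is done:
- manip.move_to(position, orientation): joint-space move of the TCP to a pose.
- manip.servo_line(position, orientation=None, rate=0.15): straight line of the TCP; orientation=None keeps the orientation; rate is the mean speed in m/s.
- manip.set_joints(angles): joint-space move.
- manip.command_gripper(opening, f_grip=None): finger opening in m; f_grip is the grip in N (None keeps the last); returns when the fingers have stopped.
- manip.hold(seconds).
- manip.solve_ik(position, orientation): joint angles nearest the present ones, or None.
- manip.camera(name): name is "scene" or "top"; returns a dict with "image" (384x512x3 uint8, red, green, blue), "fx", "fy", "cx", "cy" (pixels), "k1" (the pictures are not rectified: a ray, as slopes to the right and down, at radius r is drawn at 1 + k1 r^2 times it, then the intrinsics apply), "cam_to_world" (4x4, takes a point from camera to world coordinates). Camera axes: x right, y down, z forward; pixel columns grow to the right and rows downward; lengths in m; the calibration is good to about 2 mm. A picture is of the moment at which its call begins. There is no depth.
A pose or a line that the arm cannot do raises manip.IKError and nothing moves.
- manip.sign_off(): hands the job in; it is judged then, once.
Readings, each from a call of its own:
- manip.get_time(): time.
- manip.get_joint_positions(): joint angles.
- manip.get_joint_vel(): joint speeds.
- manip.get_tau(): joint torques, N m.
- manip.get_position(): TCP position.
- manip.get_ee_rot(): TCP orientation.
- manip.get_contact_force(): force on the tool from outside, world axes, zero at the start.
- manip.get_torque(): the same for the moment, N m.
- manip.get_width(): finger opening in m.
- manip.get_grip_force(): force on a finger pad.
Only numpy, scipy, OpenCV 4.12 (cv2) and the standard library are available. Lean on these libraries where they do the work, as an engineer would, in place of code of your own. Each camera call takes 0.05 s, during which the arm holds its last target. There are 200 camera calls.

## Working session

There is one attempt and no reset: what is moved stays moved. The work goes in short steps, each a Python script; the robot and the scene stay as the last script left them, time stands still between calls to the robot, and variables do not carry over. Pictures are saved under pics/ and viewed, at most 10 in all, crops included, and the job is handed in when it is done.

```bash
mkdir -p pics; python3 - <<'E'
from rig import manip
import cv2,pickle
for n in("scene","top"):
    c=manip.camera(n); cv2.imwrite(f"pics/{n}0.png",c["image"][:,:,::-1]); pickle.dump(c,open(f"{n}0.pkl","wb"))
    print(n,c["fx"],c["k1"],c["cam_to_world"].round(3).tolist())
print(manip.get_time(),manip.get_ee_rot(),manip.get_contact_force())
E
```

```text
scene 446.32671005603015 -0.02066974012240386 [[0.522, -0.374, 0.767, -0.07], [-0.853, -0.209, 0.478, -0.486], [-0.018, -0.903, -0.428, 0.437], [0.0, 0.0, 0.0, 1.0]]
top 346.845534862624 -0.0765523835638012 [[0.024, -0.995, 0.097, 0.488], [-1.0, -0.022, 0.015, -0.093], [-0.013, -0.097, -0.995, 0.903], [0.0, 0.0, 0.0, 1.0]]
0.1 [-6.94385055e-01 -3.06354388e+00  2.16466672e-03] [-0.75286464 -0.4626392  -0.19454839]
```

View pics/top0.png

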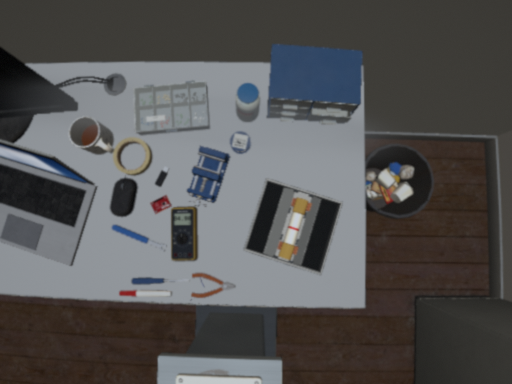

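View pics/scene0.png

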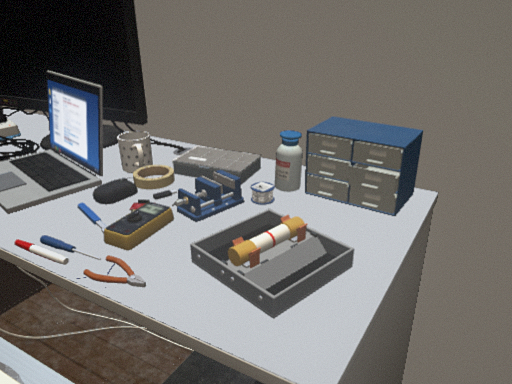

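The top view shows the holder centred near px (293,226), with the fuse axis from about (304,195) to (282,259). The multimeter is at (183,233) and the spool at (240,142). I'll zoom in to measure it precisely.

```bash
cat > h.py <<'E'
import numpy as np,cv2
def ray(c,u,v):
    K=np.array([[c["fx"],0,c["cx"]],[0,c["fy"],c["cy"]],[0,0,1]])
    p=cv2.undistortPoints(np.array([[[u,v]]],float),K,np.array([c["k1"],0,0,0,0.]))[0,0]
    T=c["cam_to_world"]; return T[:3,3],T[:3,:3]@np.array([p[0],p[1],1])
def at(c,u,v,z):
    o,d=ray(c,u,v); return o+d*(z-o[2])/d[2]
def proj(c,P):
    T=c["cam_to_world"]; q=(np.asarray(P)-T[:3,3])@T[:3,:3]; s=q[:,:2]/q[:,2:]
    s=s*(1+c["k1"]*(s**2).sum(1,keepdims=True)); return s*[c["fx"],c["fy"]]+[c["cx"],c["cy"]]
E
python3 - <<'E'
import pickle,cv2
from h import *
c=pickle.load(open("top0.pkl","rb")); im=c["image"][:,:,::-1]
cv2.imwrite("pics/crop.png",cv2.resize(im[170:280,235:350],None,fx=5,fy=5,interpolation=cv2.INTER_CUBIC))
hsv=cv2.cvtColor(im,cv2.COLOR_BGR2HSV)
m=((hsv[:,:,1]>120)&(hsv[:,:,2]>120))|((hsv[:,:,2]>170)); 
mm=np.zeros_like(m); mm[185:268,270:318]=m[185:268,270:318]
n,l,s,ce=cv2.connectedComponentsWithStats(mm.astype('uint8'))
i=1+s[1:,4].argmax(); pts=np.argwhere(l==i)[:,::-1].astype('float32')
print(s[i],ce[i],cv2.minAreaRect(pts))
P=np.array([at(c,u,v,.06)[:2] for u,v in pts]); r=cv2.minAreaRect(P.astype('float32')*1000); print(r, P.mean(0))
E
```

```text
[279 213  23  46 467] [290.46252677 236.8608137 ] ((292.7998962402344, 235.76446533203125), (17.551237106323242, 45.77432632446289), 24.304548263549805)
((467.7032775878906, -173.85365295410156), (42.15059280395508, 110.37052154541016), 66.6039047241211) [ 0.46482431 -0.16824393]
```

View pics/crop.png

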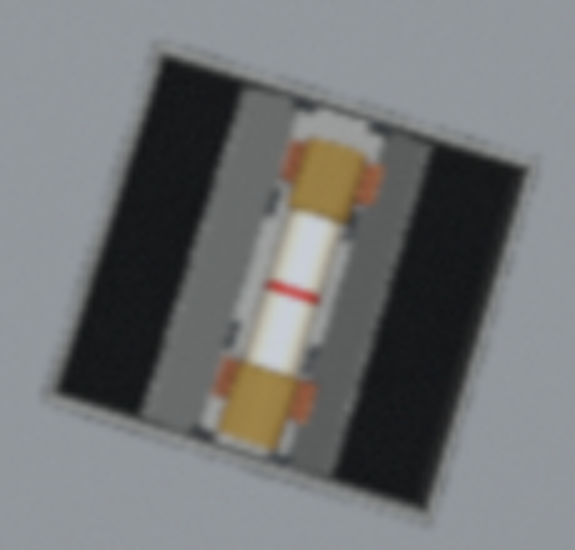

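The crop shows the holder's corners at crop px (157,45), (533,163), (430,518) and (45,397). The fuse runs from (337,143) to (250,445), with the red band at (293,293).

```bash
python3 - <<'E'
import pickle
from h import *
from scipy.optimize import least_squares
c=pickle.load(open("top0.pkl","rb"))
f=lambda x,y:((x+.5)/5-.5+235,(y+.5)/5-.5+170)
C=[at(c,*f(*p),.038)[:2] for p in((157,45),(533,163),(430,518),(45,397))]
C=np.array(C);print(C.round(4),[np.linalg.norm(C[i]-C[i-1]).round(4) for i in range(4)],C.mean(0))
a=at(c,*f(337,143),.06);b=at(c,*f(250,445),.06);m=at(c,*f(293,293),.066)
print(a,b,(a+b)/2,m,np.linalg.norm(a-b))
ax=lambda d:np.degrees(np.arctan2(d[1],d[0]))
print(ax(a-b),ax(C[0]-C[3]),ax(C[1]-C[2]),ax(C[0]-C[1])-90)
s=pickle.load(open("scene0.pkl","rb"))
h=C.mean(0);t=np.radians(ax((a-b)[:2]));R=np.array([[np.cos(t),-np.sin(t)],[np.sin(t),np.cos(t)]])
im=s["image"][:,:,::-1].copy();im=cv2.resize(im[180:320,170:370],None,fx=4,fy=4)
L=[(-.095,-.101,.038),(.095,-.101,.038),(.095,.101,.038),(-.095,.101,.038),(-.075,0,.052),(.075,0,.052),(0,0,.066)]
P=[np.r_[h+R@np.array(p[:2]),p[2]] for p in L]
for u,v in proj(s,P): cv2.circle(im,(int((u-170)*4),int((v-180)*4)),3,(0,255,0),-1)
cv2.imwrite("pics/chk.png",im)
from rig import manip
# candidate orientations: fingers' close line along fuse or across
for k in range(4):
    th=t+k*np.pi/2
    Rm=np.array([[np.cos(th),np.sin(th),0],[np.sin(th),-np.cos(th),0],[0,0,-1]])
    rv=cv2.Rodrigues(Rm)[0].ravel(); q=manip.solve_ik(np.r_[h,.12],rv); print(k,rv.round(3),None if q is None else np.round(q,2))
E
```

```text
[[ 0.6083 -0.1066]
 [ 0.553  -0.2961]
 [ 0.3766 -0.2459]
 [ 0.4316 -0.0549]] [np.float64(0.1841), np.float64(0.1974), np.float64(0.1833), np.float64(0.1988)] [ 0.4923523  -0.17586103]
[ 0.55899353 -0.19495808  0.06      ] [ 0.41244002 -0.15496276  0.06      ] [ 0.48571677 -0.17496042  0.06      ] [ 0.48574417 -0.17392651  0.066     ] 0.1519129918941445
-15.264645705052503 -16.312838790261324 -15.884151956682025 -16.27182622400929
0 [ 3.114 -0.417  0.   ] [-0.37  0.48  1.94  0.    0.73  1.47]
1 [2.497 1.907 0.   ] [-0.37  0.48  1.94 -0.    0.73 -0.1 ]
2 [0.417 3.114 0.   ] [-0.37  0.48  1.94 -0.    0.73 -1.67]
3 [ 1.907 -2.497  0.   ] None
```

View pics/chk.png

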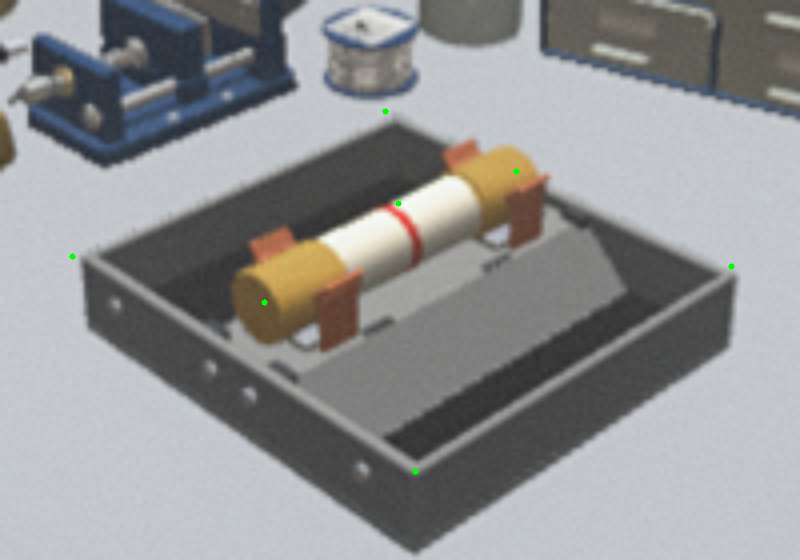

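The projected corners sit about 2 px from the real ones: left (83,260), far (397,118), right (738,274) and near (415,465). I'll fit both views together.

```bash
python3 - <<'E'
import pickle
from h import *
from scipy.optimize import least_squares
c=pickle.load(open("top0.pkl","rb"));s=pickle.load(open("scene0.pkl","rb"))
L=np.array([(.095,.101,.038),(.095,-.101,.038),(-.095,-.101,.038),(-.095,.101,.038),(0,0,.066)])
T=(np.array([(157,45),(533,163),(430,518),(45,397),(293,293)])+.5)/5-.5+[235,170]
S=(np.array([(397,118),(738,274),(415,465),(83,260)])+.5)/4-.5+[170,180]
def W(p,L): 
    t=p[2];R=np.array([[np.cos(t),-np.sin(t)],[np.sin(t),np.cos(t)]]);return np.c_[p[:2]+L[:,:2]@R.T,L[:,2]]
ft=lambda p:(proj(c,W(p,L))-T); fs=lambda p:(proj(s,W(p,L[:4]))-S)
for n,f in(("top",lambda p:ft(p).ravel()),("scene",lambda p:fs(p).ravel()),("both",lambda p:np.r_[ft(p).ravel(),fs(p).ravel()])):
    r=least_squares(f,[.49,-.175,-.28]);print(n,r.x.round(4),np.degrees(r.x[2]).round(2),np.abs(r.fun).max().round(2))
print(ft(r.x).round(1).tolist(),fs(r.x).round(1).tolist())
E
```

```text
top [ 0.491  -0.1755 -0.2815] -16.13 2.2
scene [ 0.4937 -0.1777 -0.2848] -16.32 1.88
both [ 0.4924 -0.177  -0.2828] -16.2 2.76
[[0.0, -1.4], [1.8, -1.0], [0.6, 1.5], [-0.6, 0.9], [1.3, -2.8]] [[-0.7, -1.1], [-0.3, -0.5], [-0.3, 2.2], [-1.5, -1.1]]
```

```bash
cat > g.py <<'E'
import numpy as np,cv2
from rig import manip
t=-.2828;O=np.array([.491,-.1765]);R=np.array([[np.cos(t),-np.sin(t)],[np.sin(t),np.cos(t)]])
th=t+np.pi/2
rv=cv2.Rodrigues(np.array([[np.cos(th),np.sin(th),0],[np.sin(th),-np.cos(th),0],[0,0,-1]]))[0].ravel()
X0=-.003
def P(y,z,x=X0): return np.r_[O+R@np.array([x,y]),z]
def fy(n=1): return float(np.mean([R[:,1]@manip.get_contact_force()[:2] for _ in range(n)]))
def hy(): return float(R[:,1]@(manip.get_position()[:2]-O))
E
python3 - <<'E'
from g import *
manip.command_gripper(0.0); print(manip.get_time())
manip.move_to(P(-.034,.16),rv); print(manip.get_time(),manip.get_contact_force())
manip.servo_line(P(-.034,.066),rate=.1); print(manip.get_time(),manip.get_position(),P(-.034,.066),manip.get_contact_force(),manip.get_width())
b=fy(); t0=manip.get_time(); manip.servo_line(P(-.0335,.066),rate=.02); print(manip.get_time()-t0,b,fy(),hy())
c=manip.camera("scene"); cv2.imwrite("pics/s1.png",cv2.resize(c["image"][170:320,170:370,::-1],None,fx=4,fy=4))
E
```

```text
0.8667
3.7 [-0.00267996  0.94988288 -0.2022884 ]
4.7917 [ 0.47901527 -0.2084913   0.06648153] [ 0.47863162 -0.20831231  0.066     ] [-0.78997311 -0.13585549  0.55512736] -5.9336009372958026e-05
0.25 -0.35089747358580425 0.5155007771639213 -0.03351086599861065
```

View pics/s1.png

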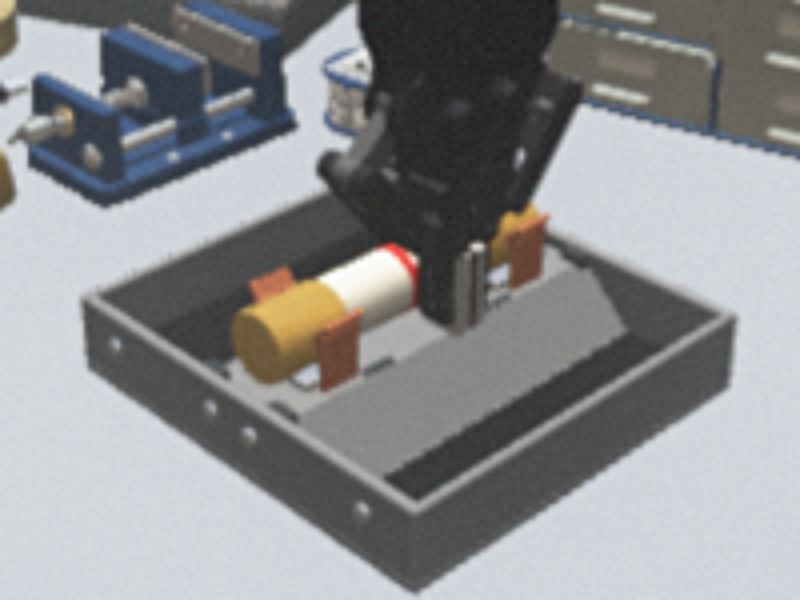

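The fingers stand beside the ceramic at about (455,280), just right of the red band. They are clear of the jaws, so I'll push gently toward +y.

```bash
cat > push.py <<'E'
import sys
from g import *
s=float(sys.argv[1]); y=hy(); b=0; out=[]; y0=None; z=.066
b=fy(5); n=0
while True:
    y+=s*.0005; manip.servo_line(P(y,z),rate=.02); f=-s*(fy(5)-b); out.append((round(s*hy()*1e3,1),round(f,1)))
    if f>2.0:
        n+=1
        if n==2: y0=y
    elif y0 is None: n=0
    if f>12: print("STOP hard"); break
    if y0 is not None and abs(y-y0)>.009: print("GIVES"); break
    if s*y>-.010: print("limit");break
print(out,manip.get_contact_force(),manip.get_time())
E
python3 push.py 1
```

```text
GIVES
[(-33.0, 0.4), (-32.5, 0.2), (-32.0, 0.5), (-31.5, 0.6), (-31.0, 0.5), (-30.5, 0.2), (-30.0, 0.2), (-29.5, 0.8), (-29.0, 0.1), (-28.5, 1.0), (-28.0, 0.3), (-27.5, 0.4), (-27.0, 0.7), (-26.7, 3.7), (-26.3, 4.4), (-25.6, 5.6), (-25.0, 4.1), (-24.5, 4.3), (-24.0, 5.3), (-23.5, 4.1), (-23.0, 5.9), (-22.5, 4.5), (-22.0, 3.3), (-21.5, 4.6), (-21.0, 5.4), (-20.5, 5.3), (-20.0, 6.3), (-19.6, 5.0), (-19.1, 5.6), (-18.6, 5.8), (-18.1, 5.1), (-17.6, 6.5), (-17.1, 6.3)] [-1.53012382 -5.59364375  1.24958959] 13.3417
```

The +y side gives at a steady 4–6 N over 9 mm, so it is the sprung side. I'll keep pushing until the fuse rolls away.

```bash
python3 - <<'E'
from g import *
y=hy(); out=[]; n=0; b=.3
while y<.031:
    y+=.001; manip.servo_line(P(y,.066),rate=.02); f=-fy(5)-b; out.append((round(hy()*1e3,1),round(f,1)))
    if f>16: print("STOP"); break
    n=n+1 if (f<1.5 and y>.012) else 0
    if n>=3: print("free"); break
print(out,manip.get_time())
for k in("scene","top"):
    c=manip.camera(k); i=c["image"][:,:,::-1]; cv2.imwrite(f"pics/{k}2.png",cv2.resize(i[170:320,170:370] if k=="scene" else i[165:285,220:380],None,fx=4,fy=4))
E
```

```text
free
[(-16.2, 5.3), (-15.2, 4.3), (-14.2, 4.5), (-13.2, 5.1), (-12.2, 4.8), (-11.2, 4.5), (-10.1, 4.5), (-9.2, 5.2), (-8.1, 4.0), (-7.1, 4.9), (-6.0, 3.5), (-5.0, 4.1), (-4.0, 2.6), (-3.0, 2.7), (-2.0, 2.9), (-1.0, 2.0), (-0.0, 1.4), (1.0, 2.1), (2.0, 2.1), (2.9, 1.9), (4.0, 2.1), (5.0, 1.1), (6.0, 2.8), (7.0, 1.7), (7.9, 0.8), (9.0, 1.3), (10.0, 0.4), (11.0, 2.0), (11.9, 1.1), (13.0, 2.0), (13.9, 1.5), (15.0, 2.0), (16.0, 1.3), (17.0, 0.7), (18.0, 0.6)] 22.0917
```

View pics/scene2.png

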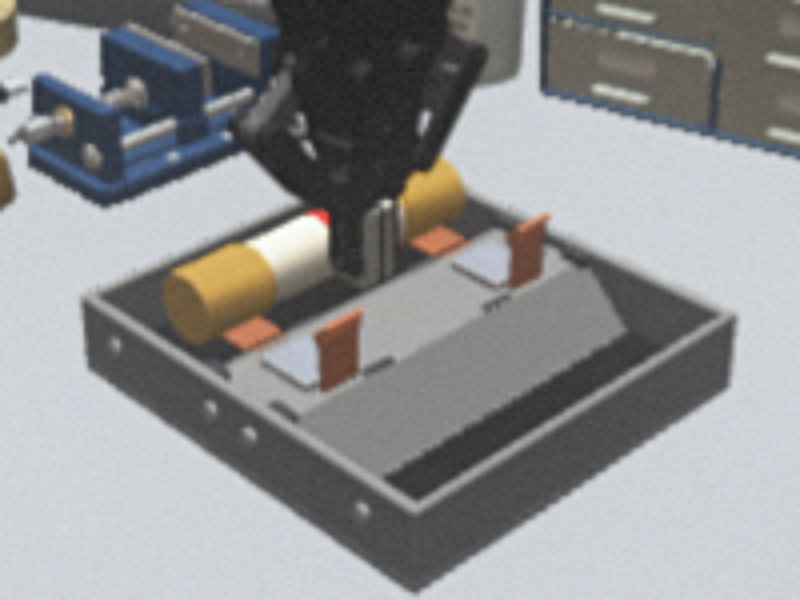

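The jaws lie flat. The fuse is at about (310,245), over the chute and just ahead of the fingers. I'll push a little further, then wait and look.

```bash
python3 - <<'E'
from g import *
y=hy(); out=[]
while y<.031:
    y+=.001; manip.servo_line(P(y,.066),rate=.02); f=-fy(5)-.3; out.append((round(hy()*1e3,1),round(f,1)))
    if f>12: print("STOP"); break
manip.hold(.5)
print(out,manip.get_time())
for k in("scene","top"):
    c=manip.camera(k); i=c["image"][:,:,::-1]; cv2.imwrite(f"pics/{k}3.png",cv2.resize(i[170:320,170:370] if k=="scene" else i[165:285,220:380],None,fx=4,fy=4))
E
```

```text
[(19.1, 0.5), (20.1, -0.1), (21.1, 0.9), (22.1, 0.2), (23.1, -0.6), (24.0, 0.3), (25.1, 0.2), (26.0, 0.3), (27.0, -0.1), (28.0, -1.5), (29.0, 0.1), (30.0, -0.0), (31.0, 0.1), (32.1, -0.1)] 26.1917
```

View pics/scene3.png

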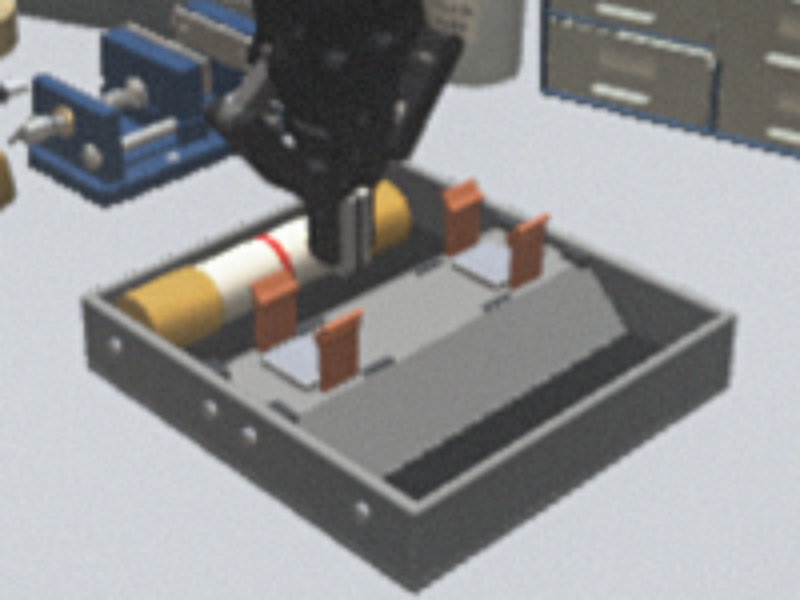

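The fuse lies in the +y trough, along (120–410, 190–320), and the jaws have risen. I'll lift straight up and check from above.

```bash
python3 - <<'E'
from g import *
manip.servo_line(P(.029,.066),rate=.02)
manip.servo_line(P(.029,.2),rate=.08)
manip.move_to(P(-.15,.25),rv)
c=manip.camera("top"); cv2.imwrite("pics/top4.png",cv2.resize(c["image"][110:290,150:370,::-1],None,fx=3,fy=3))
print(manip.get_time(),manip.get_contact_force())
E
```

```text
29.2333 [ 0.38430546  0.3501356  -0.01136447]
```

View pics/top4.png

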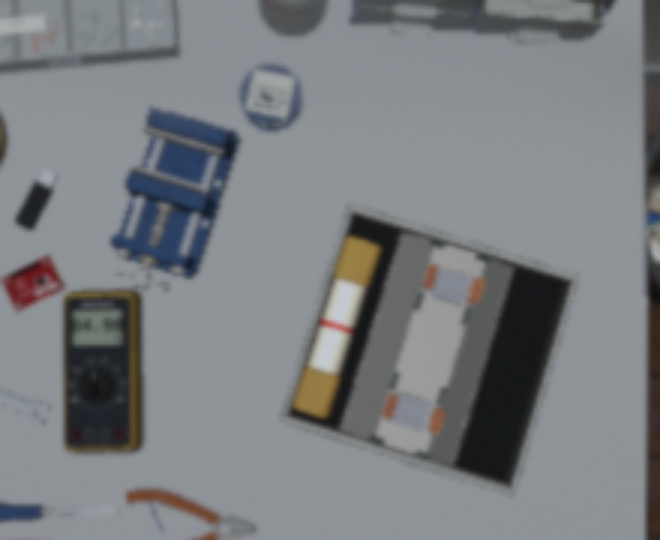

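The fuse lies flat in the left trough, centred near (338,327). The spool at (270,97) and the multimeter at (103,372) have not moved.

```bash
python3 -c "
from rig import manip
manip.hold(.5); print(manip.sign_off(), manip.get_time())"
```

```text
the job is handed in; nothing more can be done
the job is handed in; nothing more can be done
```

The fuse rolled out over the sprung left (+y) jaws at no more than about 6.5 N and lies in the left catch trough; the multimeter and spool are where they were, and I handed the job in at about 30 s.

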